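# Stand the top cutting board up off the pile in a shoe-repair shop

## Task

Stand the top cutting board of the pile up in the rack behind it: its back edge on the wooden sill, its whole board leaning back against the steel-rod backrest, let go and at rest. Move it gently, never dropping or flinging it, do not drag or shift the board and block beneath or the two heel blocks set out on them, and leave everything else on the bench as it is.

Things in the scene. Friction and masses are not known exactly. Their poses are not given: they have to be found in the camera images.
- top_board: top cutting board, to be stood up: rigid white plastic, 210 mm deep (x) x 160 wide (y) x 10 thick, 0.24-0.42 kg, loose, too wide to grasp across. Origin: centre of underside; x runs front edge to back edge, z out of its upper face. It starts flat, its back 30-45 mm on the rack's sill, its middle on the under board; its front overhangs what lies beneath by 30-55 mm, with 45 mm free height below
- front_edge (a point): middle of the top board's front edge, on its underside (the overhanging edge, away from the rack, on the robot's right)
- foot_edge (a point): middle of the top board's back end face, half way through the thickness: the edge it turns on and finally stands on
- rack: board rack, fixed, on the robot's left: wooden sill beam 45 mm high, 270 long (y), from x = -45 to +70 mm, and four steel rods (10 mm thick, 70 mm apart, joined by a top rail 155 mm above the sill) as a backrest, leaning back 15 degrees; the rods' front faces leave the sill's top at x = 0. Origin at bench height under the backrest's foot; x points backwards, away from the pile, z up
- rack_foot (a point): foot of the backrest: middle of the line where the rods' front faces meet the sill's top, 45 mm above the bench. A board pushed back along the sill is stopped here by the rods; stood on the sill it stays leaning against them
- under_board: the lower cutting board, white rigid plastic, 115 mm deep (x) x 280 wide (y) x 20 thick, 0.6 kg, loose, lying on the block just in front of the sill, under the top board and sticking out at both ends. Origin: centre of its underside; axes as the rack's
- block: thick wooden hammering block, 110 mm deep (x) x 200 wide (y) x 25 thick, 0.4 kg, loose on the bench under the under board. Origin: centre of its underside; axes as the rack's
- heel_a: small wooden heel block with a rubber top piece, 39 mm deep x 38 wide x 36 high, 0.06 kg, standing loose on the end of the under board nearer the robot (the rack's +y end), beside the top board. Origin: centre of its underside
- heel_b: the like heel block on the far end (the rack's -y end) of the under board
- glue: white plastic bottle with blue cap, 48 mm across, 130 high, standing loose behind the rack; origin: centre of its foot
- tack_jar: glass jar with steel lid, 60 mm across, 70 high, standing loose behind the rack; origin: centre of its foot
- last: wooden shoe last, 225 mm long, 66 wide, 96 high, lying loose at the right of the bench; origin: middle of its underside
- hammer: hammer, 240 mm long, lying loose on the right, nearer the robot; origin: its middle
- pincers: steel lasting pincers, 170 mm long, 16 high, lying loose on the right, farther from the robot; origin: near their middle
- awl: straight awl with a handle, 150 mm long, lying loose on the right, nearer the robot; origin: its middle

How it is judged (in metres and radians):
At the end, for the whole second after the job is handed in: top board at rest on the sill: back edge within 30 mm of the backrest's foot and 60 mm of its middle, leaning on the rods (turned 95 to 115 degrees from flat, square within 10), clear of the pile; under board and block moved under 12 mm, heel blocks under 15 mm (angle between top_board's own z axis and vertical between 1.66 and 2 rad and x of foot_edge in the frame of rack between -0.03 and 0.01 m and y of foot_edge in the frame of rack between -0.06 and 0.06 m and z of foot_edge in the frame of rack between 0.04 and 0.056 m and z of front_edge in the frame of rack above 0.22 m and angle between the y axis of top_board and the y axis of rack, either way round below 0.17 rad and contact force between top_board and rack above 0.5 N and contact force between top_board and under_board below 0.05 N and linear speed of top_board below 0.02 m/s and distance of each of under_board, block from where it was at the start of the episode below 0.012 m and distance of each of heel_a, heel_b from where it was at the start of the episode below 0.015 m); the robot touches nothing.
It fails at once if the top board was dropped or flung (faster than 0.6 m/s) (linear speed of top_board above 0.6 m/s).
It fails at once if the under board or the block was dragged more than 12 mm (distance of any of under_board, block from where it was at the start of the episode above 0.012 m).
It fails at once if a heel block was shifted more than 15 mm or knocked over (distance of any of heel_a, heel_b from where it was at the start of the episode above 0.015 m or angle between any of heel_a, heel_b's own z axis and vertical above 0.5 rad).
It fails at once if something else on the bench was shifted more than 30 mm or knocked over (distance of any of glue, tack_jar, last, hammer, pincers, awl from where it was at the start of the episode above 0.03 m or angle between any of glue, tack_jar's own z axis and vertical above 0.5 rad).
It also fails if it takes over 43 s, if anything falls off the work surface, if the arm or the gripper's body presses on something with over 40 N, if the wrist force passes 120 N, or if a joint passes its speed limit or range.

## Robot

A 7-joint arm with a two-finger parallel gripper is mounted at the origin on the work surface. World frame = base frame: x ahead of the robot, y to its left, z up, the work surface at z = 0. Lengths are in mm, angles in rad, forces in N, time in s.
With the tool pointing down it reaches from about 425 to 875 mm from the base axis. Payload 8.4 kg.
Tool frame: the origin (TCP) lies midway between the tips of the shut fingers; the grasp point (between the pads) lies 19 mm behind it; z points along the fingers, y is the line along which they close (so a half turn about z gives the same grasp; the last joint's range is limited). The gripper opens to 85 mm and grips with 20 to 120 N. Pads are 22 mm wide; open, the fingers measure 114 mm over their backs; the gripper's body (76 mm by 85 mm) begins 54 mm behind the grasp point. The pads swing forward as they close: fully open they stand 13 mm farther back than shut.
Start: joints at [1.086, 0.333, 0.04, 1.465, -0.013, 1.343, -0.059], TCP at [244.571, -602.203, 231.308] pointing down, gripper open.
Joint ranges: [-2.58, 2.58], [-0.38, 2.09], [-1.3, 1.39], [0.25, 2.4], [-1.5, 4.64], [0.08, 2.09], [-2.65, 2.65]. Speed limits (rad/s): [2.22, 2.22, 2.79, 2.79, 3.14, 3.14, 3.14].

## Interface

Orientations are given as [roll, pitch, yaw] about the fixed x, y, z axes, in that order (R = Rz(yaw) Ry(pitch) Rx(roll)).
In Python, from station import robot gives the robot as it stands. Calls block until the motion is done:
- robot.goto(position, orientation): joint-space move of the TCP to a pose.
- robot.move_linear(position, orientation=None, vel=150, threshold=None): straight line of the TCP; orientation=None keeps the orientation; vel is the mean speed in mm/s. With threshold (N) it stops when the force on the tool has changed by that much, and returns True; else False.
- robot.movej(angles): joint-space move.
- robot.set_gripper(opening): opening from 0.0 (shut) to 1.0 (fully open); the grip force is fixed at half the most; returns when the fingers have stopped.
- robot.hold(seconds).
- robot.solve_ik(position, orientation): joint angles nearest the present ones, or None.
- robot.get_state(): the state.
- robot.grab_frame(name): name is "scene" or "side" or "wrist"; returns the picture (420x560x3 uint8, red, green, blue); there is no depth.
- robot.get_calibration(name): a dict with "K" (3x3 intrinsics, pixels), "position" and "rotation" of the camera in the world; the wrist camera has in their place "tool_from_camera" (4x4, takes a point from camera to tool coordinates, whose origin is the TCP and whose axes are the flange's). Camera axes: x right, y down, z forward; pixel columns grow to the right and rows downward; lengths in mm; the calibration is good to about 2 mm. The wrist camera is an equidistant fisheye: a pixel r from the principal point sees the ray r / f radians off the axis. A picture is of the moment at which its call begins: read the wrist's pose just before it. get_calibration takes no time and is no camera call.
A pose or a line that the arm cannot do raises robot.PlanningError and nothing moves.
- robot.sign_off(): hands the job in; it is judged then, once.
The state is a dict: "time_s": time; "q": joint angles; "dq": joint speeds; "joint_torque": joint torques, N m; "position": TCP position; "tool_rot": TCP orientation; "contact_force": force on the tool from outside, world axes, zero at the start; "torque": the same for the moment, N m; "finger_gap": opening from 0.0 (shut) to 1.0 (fully open); "grip_force": force on a finger pad.
Only numpy, scipy, OpenCV 4.12 (cv2) and the standard library are available. Lean on these libraries where they do the work, as an engineer would, in place of code of your own. Each camera call takes 0.05 s, during which the arm holds its last target. There are 200 camera calls.

## Working session

There is one attempt and no reset: what is moved stays moved. The work goes in short steps, each a Python script; the robot and the scene stay as the last script left them, time stands still between calls to the robot, and variables do not carry over. Pictures are saved under pics/ and viewed, at most 10 in all, crops included, and the job is handed in when it is done.

```bash
mkdir -p pics; ls
python3 - <<'E'
from station import robot
import cv2
for n in("scene","side"):
    cv2.imwrite(f"pics/{n}0.png",robot.grab_frame(n)[:,:,::-1]); c=robot.get_calibration(n); print(n,c)
print(robot.get_state())
E
```

```text
pics
scene {'K': array([[534.65165908,   0.        , 282.99843185],
       [  0.        , 534.65165908, 212.66829714],
       [  0.        ,   0.        ,   1.        ]]), 'position': array([1501.05487992,  666.95250714, 1198.09106188]), 'rotation': array([-2.3448852 ,  0.01040193,  2.21374817])}
side {'K': array([[413.54706861,   0.        , 271.02373613],
       [  0.        , 413.54706861, 209.27526417],
       [  0.        ,   0.        ,   1.        ]]), 'position': array([ 428.25678566, -799.91107175,  684.39547039]), 'rotation': array([-2.23128184, -0.00778485, -0.17848344])}
{'time_s': 0.1, 'q': array([ 1.08580149,  0.33381961,  0.0398773 ,  1.46617746, -0.01339899,
        1.34330536, -0.05849196]), 'dq': array([ 5.39241344e-04, -1.67681052e-03, -1.48817403e-03, -1.67390336e-03,
        1.41420863e-03, -6.49277964e-05, -4.26227401e-04]), 'joint_torque': array([ 4.21247038e-03, -6.60013676e+01,  1.37024794e+00, -4.06474614e+01,
        1.70515623e-02,  8.82954919e-03,  2.84786398e-05]), 'position': array([ 244.41140367, -601.85367217,  230.52623324]), 'tool_rot': array([-3.14015215e+00,  9.78743834e-05,  3.85783866e-01]), 'contact_force': array([-0.1434694 , -0.95889744,  0.76311582]), 'torque': array([ 0.0078784 , -0.00261912, -0.02760283]), 'grip_force': 0.0, 'finger_gap': 1.0025929265327644}
```

View pics/scene0.png

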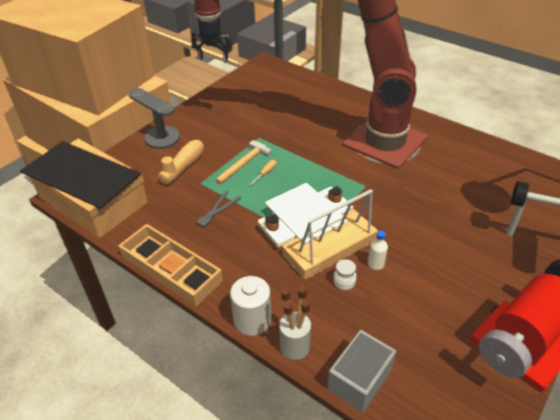

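View pics/side0.png

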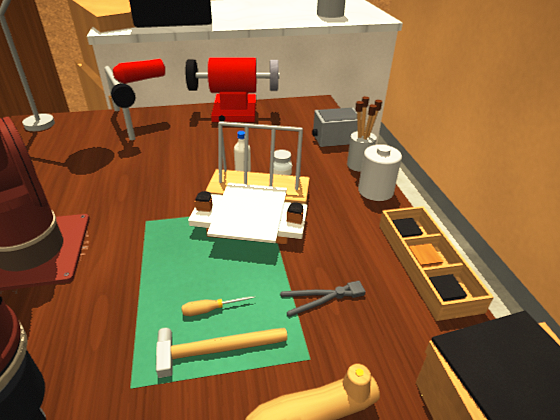

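Both views show the pile and rack (side view about u 190–310, v 120–245). I'll enlarge those areas to read the corners.

Run:
```python
import cv2
for n,(u,v,w,h,s) in {"side":(180,115,140,130,5),"scene":(250,175,140,100,5)}.items():
    a=cv2.imread(f"pics/{n}0.png")[v:v+h,u:u+w]; a=cv2.resize(a,None,fx=s,fy=s,interpolation=cv2.INTER_CUBIC)
    if n=="side":a=a[:600]
    for i in range(0,w,10): cv2.putText(a,str(u+i),(i*s,8),0,.3,(0,0,255)); cv2.line(a,(i*s,10),(i*s,16),(0,0,255))
    for i in range(0,h,10): cv2.putText(a,str(v+i),(0,i*s+4),0,.3,(0,0,255)); 
    cv2.imwrite(f"pics/{n}0c.png",a)
```

```text
(no output)
```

View pics/side0c.png

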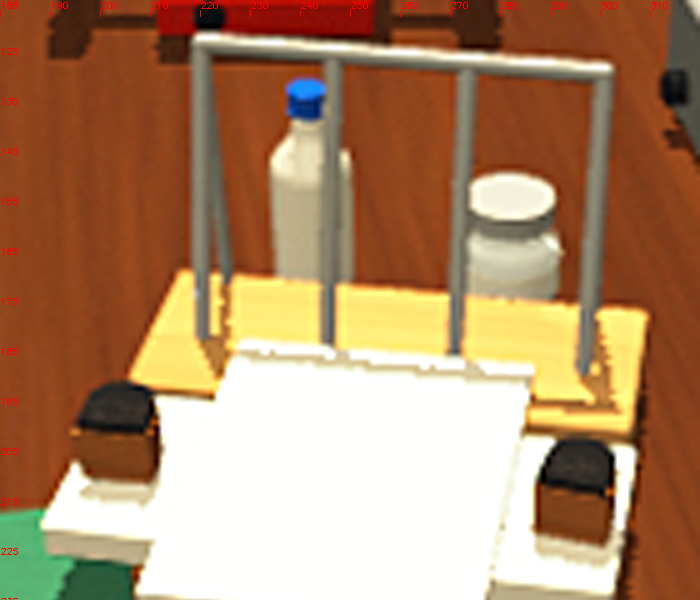

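View pics/scene0c.png

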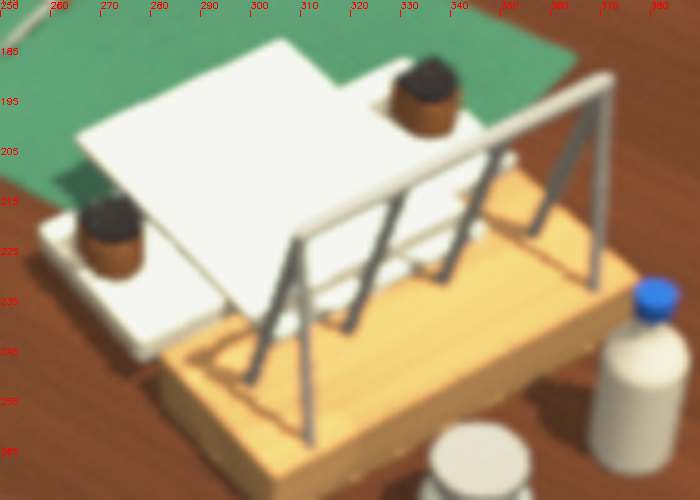

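Readings. In the side view the rod feet run from (221,183) to (297,190) and the board's back edge from (228,183) to (287,188). In the scene view the board's front corners are at (306,183) and (266,203), with its far back corner near (302,238). Next I fit the poses and check IK.

```bash
cat > h.py <<'E'
import numpy as np
from scipy.optimize import least_squares
from scipy.spatial.transform import Rotation as R
from station import robot
def proj(n,P):
    c=robot.get_calibration(n); p=R.from_euler('xyz',c["rotation"]).inv().apply(np.atleast_2d(P)-c["position"])
    return (p[:,:2]/p[:,2:])@np.diag(np.diag(c["K"])[:2])+c["K"][:2,2]
def ray(n,uv,z):
    c=robot.get_calibration(n); d=R.from_euler('xyz',c["rotation"]).apply(np.linalg.solve(c["K"],[*uv,1])); return c["position"]+d*(z-c["position"][2])/d[2]
def rk(p,L): # pose (x,y,yaw) of local frame
    return R.from_euler('z',p[2]).apply(np.atleast_2d(L))+[p[0],p[1],0]
def fit(obs,p0):
    f=lambda p:np.concatenate([(proj(n,rk(p,[l]))[0]-uv) for n,l,uv in obs])
    s=least_squares(f,p0,loss='soft_l1',x_scale=[10,10,.1]); return s.x,f(s.x).reshape(-1,2).round(1)
E
python3 - <<'E'
from h import *
S=lambda x,y:("side",(180+x/5,115+y/5)); C=lambda x,y:("scene",(250+x/5,175+y/5))
def o(f,l):return (f[0],l,f[1])
Y=[105,35,-35,-105]
obs=[o(S(*p),(2,y,45)) for p,y in zip([(204,338),(327,345),(455,353),(584,373)],Y)]
obs+=[o(C(*p),(4,y,45)) for p,y in zip([(533,235),(440,280),(347,330),(250,382)],Y)]
obs+=[o(S(183,270),(70,135,45)),o(S(648,312),(70,-135,45)),o(S(130,375),(-45,135,45)),o(C(162,355),(-45,-135,45)),o(C(277,478),(70,-135,45)),o(C(642,275),(70,135,45))]
p,r=fit(obs,[550,-300,1.5]); print("rack",p); print(r.tolist())
b=[o(S(240,341),(105,80,55)),o(S(533,367),(105,-80,55)),o(C(282,38),(-105,80,55)),o(C(78,138),(-105,-80,55)),o(C(258,318),(105,-80,55)),o(("side",(207.5,235)),(-105,80,55))]
q,r=fit(b,[550,-400,1.5]); print("board",q); print(r.tolist())
inv=lambda P:R.from_euler('z',-p[2]).apply(np.array(P)-[p[0],p[1],0])
print("foot in rack",inv(rk(q,[105,0,50])[0]),"front",inv(rk(q,[-105,0,45])[0]),"dyaw",q[2]-p[2])
print("front world",rk(q,[-105,0,45]))
for n,uv,z,t in [("side",(255,298),8,"awltip"),("side",(185,310),15,"awlend"),("side",(362,288),10,"pinc"),("side",(283,294),8,"pinc"),("side",(165,335),30,"hammerhead"),("side",(285,335),20,"hend"),("side",(189,222),45,"under front L"),("side",(303,234),45,"under front R")]:
    w=ray(n,uv,z); print(t,w.round(),inv(w).round())
# IK
yaw=q[2]
for tilt in (0,20,90,105):
    a=np.radians(tilt); z=R.from_euler('z',yaw).apply([np.cos(a),0,-np.sin(a)])
    foot=rk(p,[-5,0,45])[0]; back=-z
    pos=foot+back*(180); 
    yh=R.from_euler('z',yaw).apply([np.sin(a),0,np.cos(a)])
    for s in(1,-1):
        y=s*yh; M=R.from_matrix(np.column_stack([np.cross(y,z),y,z]))
        k=robot.solve_ik(pos,M.as_euler('xyz')); print(tilt,s,pos.round(),None if k is None else np.round(k,2))
E
```

```text
rack [562.7885877  115.55427187   1.2427093 ]
[[-0.3, -0.3], [0.2, 0.6], [-0.1, 1.4], [-0.1, -0.3], [-0.2, -0.2], [0.3, 0.4], [0.1, 0.4], [0.0, 0.3], [-0.4, -0.7], [0.2, -0.8], [-0.7, 1.1], [-0.6, -0.3], [-0.3, 0.4], [0.1, 0.7]]
board [524.70551064   3.58768474   1.24114222]
[[0.0, -0.0], [0.4, 0.3], [-0.8, -0.6], [-1.4, -1.3], [1.9, 3.4], [-0.6, -1.0]]
foot in rack [-13.26608613  -0.19209221  50.        ] front [-2.23265828e+02  1.36994288e-01  4.50000000e+01] dyaw -0.0015670791889721425
front world [[490.71535399 -95.7585243   45.        ]]
awltip [ 501. -236.    8.] [-352.  -55.    8.]
awlend [ 358. -248.   15.] [-410.   77.   15.]
pinc [ 731. -249.   10.] [-291. -277.   10.]
pinc [ 561. -235.    8.] [-332. -111.    8.]
hammerhead [ 322. -312.   30.] [-482.   90.   30.]
hend [ 543. -343.   20.] [-441. -129.   20.]
under front L [375.  -7.  45.] [-177.  138.   45.]
under front R [636. -96.  45.] [-177. -138.   45.]
0 1 [503. -59.  45.] [ 1.63  1.49 -1.12  1.81 -0.21  1.12  2.08]
0 -1 [503. -59.  45.] [ 0.9   0.98 -0.2   1.84 -1.08  1.57 -0.36]
20 1 [506. -49. 107.] [ 0.88  0.6  -0.24  1.97 -1.01  1.36  2.53]
20 -1 [506. -49. 107.] [ 0.82  0.59 -0.17  1.97 -1.04  1.39 -0.59]
90 1 [561. 111. 225.] [ 0.42  0.27 -0.82  1.64  0.21  1.32  0.81]
90 -1 [561. 111. 225.] [ 0.38  0.26 -0.76  1.64  0.19  1.32 -2.32]
105 1 [576. 155. 219.] [ 0.18  0.5  -0.88  1.45  0.51  1.6   0.51]
105 -1 [576. 155. 219.] [-1.05  0.44  0.82  1.52 -0.1   1.46 -2.14]
```

```bash
cat >> h.py <<'E'
RK=np.array([562.79,115.55,1.2427])
def pose(x,z,tilt,y=0.):
    a=np.radians(tilt); Q=R.from_euler('z',RK[2])
    M=Q.as_matrix()@np.array([[0,np.sin(a),np.cos(a)],[0,0,0],[0,np.cos(a),-np.sin(a)]])
    M[:,0]=np.cross(M[:,1],M[:,2])
    return rk(RK,[x,y,z])[0],R.from_matrix(M).as_euler('xyz')
def fpose(Fx,Fz,phi,d=180,y=0.):
    a=np.radians(phi); return pose(Fx-d*np.cos(a),Fz+d*np.sin(a),phi,y)
def st(t=""):
    s=robot.get_state(); P=R.from_euler('z',-RK[2]).apply(s["position"]-[RK[0],RK[1],0])
    print(t,round(s["time_s"],2),P.round(1),"F",s["contact_force"].round(1),"gap",round(s["finger_gap"],3),"grip",round(s["grip_force"],1),"q",np.round(s["q"],2))
E
python3 - <<'E'
from h import *
robot.set_gripper(0.5)
robot.goto(*pose(-290,170,25)); st("above")
robot.move_linear(*pose(-275,46,25),vel=120); st("low")
print(robot.move_linear(*pose(-193,46,25),vel=60,threshold=8)); st("in")
import cv2
a=robot.grab_frame("side")[:,:,::-1][110:310,130:400]; cv2.imwrite("pics/in.png",cv2.resize(a,None,fx=2.9,fy=2.9,interpolation=cv2.INTER_CUBIC))
E
```

```text
above 2.68 [-2.905e+02 -2.000e-01  1.700e+02] F [-0.   1.  -0.1] gap 0.496 grip 0.0 q [ 1.07  0.52 -0.29  1.83 -0.82  1.52  2.39]
low 3.88 [-275.3   -0.4   46.6] F [0.5 0.4 0.6] gap 0.496 grip 0.0 q [ 1.05  0.72 -0.28  1.85 -0.81  1.35  2.53]
False
in 5.39 [-1.934e+02 -1.000e-01  4.590e+01] F [-0.4  0.3 -0.5] gap 0.5 grip 0.0 q [ 0.98  0.68 -0.35  1.95 -0.89  1.23  2.52]
```

View pics/in.png

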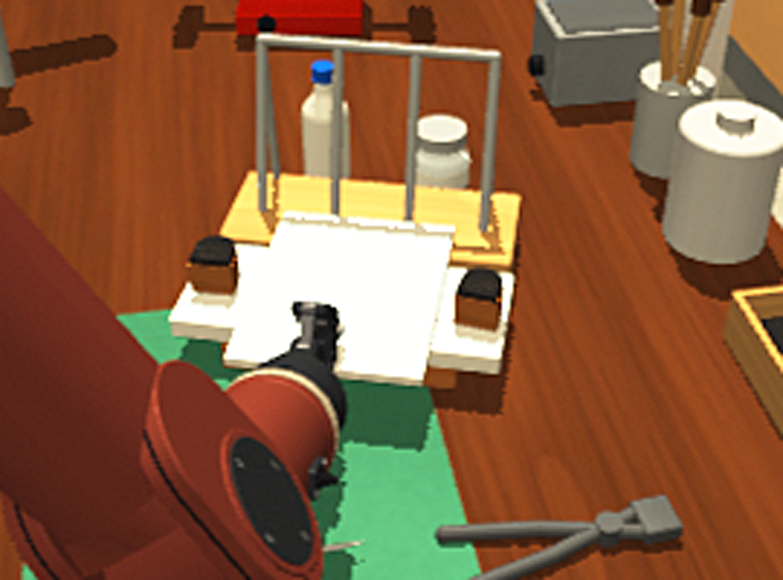

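The upper finger is over the front edge (about px 318,320) with the lower one beneath, nothing touching and the heel blocks clear. I'll lift along the arc and close.

Run:
```python
from h import *
import cv2
robot.move_linear(*pose(-188,80,25),vel=50); st()
robot.move_linear(*pose(-174,125.5,25),vel=50); st("up")
robot.set_gripper(0.25); robot.set_gripper(0.0); st("closed")
a=robot.grab_frame("side")[:,:,::-1][110:310,130:400]; b=robot.grab_frame("scene")[:,:,::-1][160:290,220:400]
a=cv2.resize(a,(400,296),interpolation=cv2.INTER_CUBIC); b=cv2.resize(b,(400,296),interpolation=cv2.INTER_CUBIC)
cv2.imwrite("pics/grip.png",np.hstack([a,b]))
```

```text
6.28 [-1.881e+02  1.000e-01  7.990e+01] F [ 0.4 -1.1 -2. ] gap 0.503 grip 0.8 q [ 0.98  0.62 -0.36  1.96 -0.9   1.26  2.48]
up 7.38 [-1.740e+02  1.000e-01  1.253e+02] F [ 0.8  0.4 -3.1] gap 0.502 grip 0.6 q [ 0.97  0.53 -0.38  1.97 -0.93  1.29  2.41]
closed 7.97 [-1.740e+02 -1.000e-01  1.259e+02] F [-1.6 -1.8  2.7] gap 0.102 grip 60.1 q [ 0.97  0.53 -0.38  1.97 -0.93  1.29  2.41]
```

View pics/grip.png

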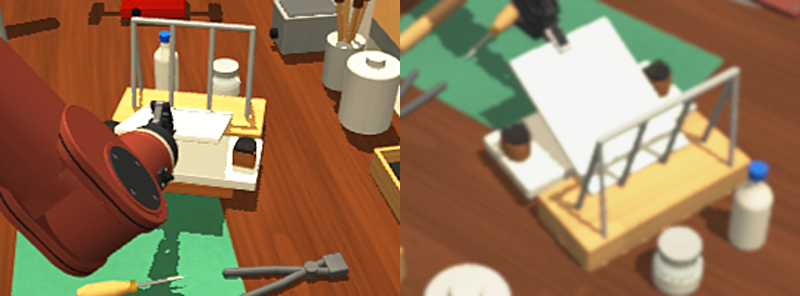

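The board is gripped at a tilt of about 25°, with its foot on the sill and the heel blocks unmoved. I'll raise it 4 mm, then turn it in steps while watching the force.

Run:
```python
from h import *
import cv2
a=np.radians(25)
for dx in (-5,0,5,10): print(dx,proj("scene",rk(RK,[[-13.3+10*np.sin(a)+dx,s*80,45+10*np.cos(a)] for s in(-1,1)])).round(1).tolist())
F0=np.array([-11.2,49.5+4])
robot.move_linear(*fpose(*F0,25),vel=40); st()
for phi in np.linspace(25,98,9)[1:]:
    t=(phi-25)/78; Fx=-11.2*(1-t)-9*t; Fz=49.5+5*abs(np.cos(np.radians(phi)))
    if robot.move_linear(*fpose(Fx,Fz,phi),vel=90,threshold=15): st("STOP");break
    st(f"{phi:.0f}")
A=[cv2.resize(robot.grab_frame(n)[:,:,::-1][v:v+150,u:u+180],(400,333),interpolation=cv2.INTER_CUBIC) for n,u,v in(("side",170,80),("scene",220,130))]
cv2.imwrite("pics/up.png",np.hstack(A))
```

```text
-5 [[303.4, 242.0], [346.4, 219.6]]
0 [[304.4, 243.1], [347.5, 220.6]]
5 [[305.5, 244.1], [348.5, 221.5]]
10 [[306.5, 245.2], [349.6, 222.5]]
 8.32 [-174.3    0.2  129.3] F [ 0.5 -0.3 -2.7] gap 0.103 grip 58.9 q [ 0.97  0.52 -0.38  1.97 -0.93  1.3   2.41]
34 8.79 [-160.     0.3  154.3] F [-0.9 -0.1 -2.6] gap 0.105 grip 58.9 q [ 0.91  0.36 -0.38  1.98 -0.87  1.24  2.26]
43 9.26 [-1.425e+02  1.000e-01  1.758e+02] F [ 0.  -3.4  1.1] gap 0.097 grip 59.6 q [ 0.83  0.24 -0.4   1.98 -0.79  1.19  2.08]
52 9.72 [-121.4   -0.6  195.2] F [-3.4 -5.8  9.6] gap 0.103 grip 61.1 q [ 0.74  0.15 -0.42  1.94 -0.66  1.15  1.87]
62 10.19 [-97.1  -1.2 211.3] F [-7.3 -7.7 19.6] gap 0.1 grip 62.6 q [ 0.64  0.1  -0.46  1.89 -0.5   1.13  1.63]
STOP 10.44 [-85.3  -1.6 217.5] F [-5.  -1.8 10.2] gap 0.107 grip 60.9 q [ 0.59  0.09 -0.48  1.86 -0.42  1.13  1.52]
```

View pics/up.png

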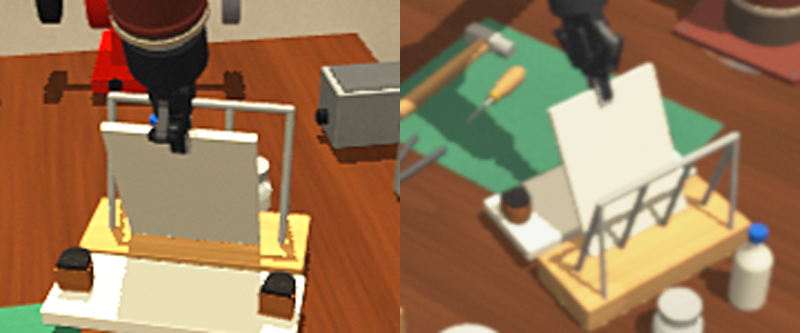

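The turn stopped at about 66°. The foot is pressing on the sill, so the grip is shallower than I assumed. I'll raise until only the board's weight is left and measure that length.

Run:
```python
from h import *
s=robot.get_state(); p0=s["position"]; o=s["tool_rot"]; print(o, np.degrees(np.arcsin(-R.from_euler('xyz',o).as_matrix()[2,2])))
for k in range(1,9):
    robot.move_linear(p0+[0,0,2.0*k],o,vel=30); robot.hold(.1)
    f=robot.get_state()["contact_force"]; st(k)
    if f[2]<-2.5: break
```

```text
[ 2.71201048e+00 -2.10774228e-03  2.80693829e+00] 65.38647647350717
1 10.89 [-89.   -1.4 217.1] F [-0.6  1.3 -0.1] gap 0.101 grip 59.5 q [ 0.6   0.09 -0.48  1.86 -0.42  1.14  1.52]
2 11.24 [-89.1  -1.6 219.6] F [ 0.1 -0.2 -2.5] gap 0.099 grip 58.7 q [ 0.59  0.09 -0.48  1.86 -0.42  1.14  1.52]
```

The foot is free, and its distance from the TCP is about 189 mm. I'll continue the turn with that, then lower onto the sill.

Run:
```python
from h import *
import cv2
for phi in np.linspace(65.4,103,6):
    t=(phi-65.4)/37.6; Fx=-10*(1-t)-8*t; Fz=48+5*abs(np.cos(np.radians(phi)))
    if robot.move_linear(*fpose(Fx,Fz,phi,190),vel=80,threshold=10): st("STOP");break
    st(f"{phi:.0f}")
else:
    robot.hold(.2); p=robot.get_state()["position"]; print(robot.move_linear(p-[0,0,9],None,vel=15,threshold=3)); st("down")
A=[cv2.resize(robot.grab_frame(n)[:,:,::-1][v:v+150,u:u+180],(400,333),interpolation=cv2.INTER_CUBIC) for n,u,v in(("side",170,80),("scene",220,130))]
cv2.imwrite("pics/up2.png",np.hstack(A))
```

```text
65 11.49 [-89.2  -0.  223. ] F [ 0.2  0.2 -3. ] gap 0.101 grip 58.7 q [ 0.6   0.08 -0.48  1.86 -0.42  1.15  1.53]
73 11.96 [-6.500e+01  2.000e-01  2.311e+02] F [-0.1 -0.6 -2.7] gap 0.102 grip 58.7 q [ 0.5   0.09 -0.52  1.8  -0.26  1.17  1.32]
80 12.43 [-41.5   0.  235.6] F [-0.3 -0.6 -3.1] gap 0.107 grip 58.7 q [ 0.4   0.13 -0.56  1.73 -0.08  1.22  1.11]
88 12.89 [-1.660e+01 -2.000e-01  2.374e+02] F [-0.2 -0.7 -2.9] gap 0.096 grip 58.7 q [ 0.28  0.2  -0.59  1.65  0.08  1.3   0.92]
95 13.36 [  8.7  -0.3 237.1] F [ 0.1 -0.8 -3.8] gap 0.1 grip 58.7 q [ 0.16  0.28 -0.6   1.57  0.23  1.41  0.77]
103 13.82 [ 33.8  -0.5 234.1] F [ 0.5 -0.9 -3.5] gap 0.102 grip 58.7 q [ 0.03  0.38 -0.6   1.47  0.35  1.54  0.64]
True
down 14.42 [ 33.9  -0.5 230.1] F [1.3 0.2 4.3] gap 0.102 grip 59.8 q [ 0.03  0.38 -0.6   1.48  0.36  1.53  0.64]
```

View pics/up2.png

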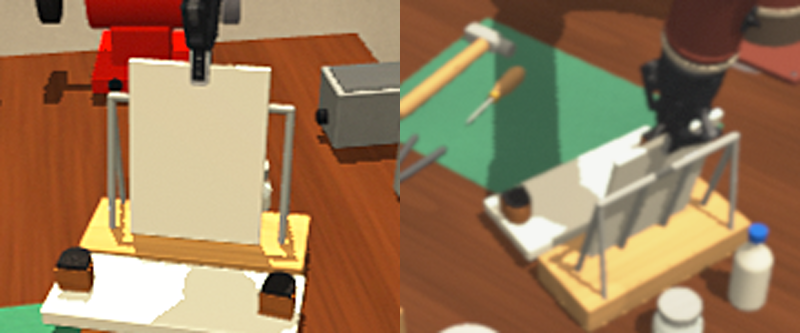

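The board stands on the sill just in front of the rods and square to them. I'll release in small steps so it leans back gently, then retreat along the tool axis.

Run:
```python
from h import *
import cv2
for g in (.15,.22,.35): robot.set_gripper(g); robot.hold(.4); st(g)
s=robot.get_state(); z=R.from_euler('xyz',s["tool_rot"]).as_matrix()[:,2]
print(robot.move_linear(s["position"]-z*90,None,vel=60,threshold=6)); st("out")
robot.hold(1)
A=[cv2.resize(robot.grab_frame(n)[:,:,::-1][v:v+150,u:u+180],(400,333),interpolation=cv2.INTER_CUBIC) for n,u,v in(("side",170,80),("scene",220,130))]
cv2.imwrite("pics/end.png",np.hstack(A))
a=np.radians(105)
for n,u,v in(("side",170,80),("scene",220,130)):
  for F in ((-4.8,46.3),(-12,46.3)):
    uv=proj(n,rk(RK,[[F[0]-5*.966-d*np.cos(a),y,F[1]+5*.26+d*np.sin(a)] for d in(0,210) for y in(80,-80)]))
    print(n,F,((uv-[u,v])*2.22+[400*(n=="scene"),0]).round().tolist())
```

```text
0.15 15.13 [ 3.340e+01 -1.000e-01  2.289e+02] F [-0.1  0.8  0.3] gap 0.152 grip 0.1 q [ 0.03  0.38 -0.6   1.48  0.36  1.53  0.64]
0.22 15.77 [ 3.34e+01 -1.00e-01  2.29e+02] F [-0.2 -0.  -0.3] gap 0.217 grip 0.1 q [ 0.03  0.38 -0.6   1.48  0.36  1.53  0.64]
0.35 16.43 [ 3.34e+01 -1.00e-01  2.29e+02] F [-0.3  0.2 -0.3] gap 0.347 grip 0.0 q [ 0.03  0.38 -0.6   1.48  0.36  1.53  0.64]
False
out 18.08 [ 5.350e+01 -2.000e-01  3.164e+02] F [-0.3  0.4 -0.1] gap 0.354 grip 0.0 q [-0.01  0.38 -0.6   1.31  0.35  1.7   0.65]
side (-4.8, 46.3) [[130.0, 232.0], [260.0, 245.0], [131.0, 58.0], [271.0, 68.0]]
side (-12, 46.3) [[128.0, 236.0], [259.0, 248.0], [129.0, 60.0], [270.0, 70.0]]
scene (-4.8, 46.3) [[682.0, 204.0], [587.0, 254.0], [723.0, 113.0], [618.0, 165.0]]
scene (-12, 46.3) [[679.0, 201.0], [584.0, 251.0], [719.0, 110.0], [614.0, 161.0]]
```

View pics/end.png

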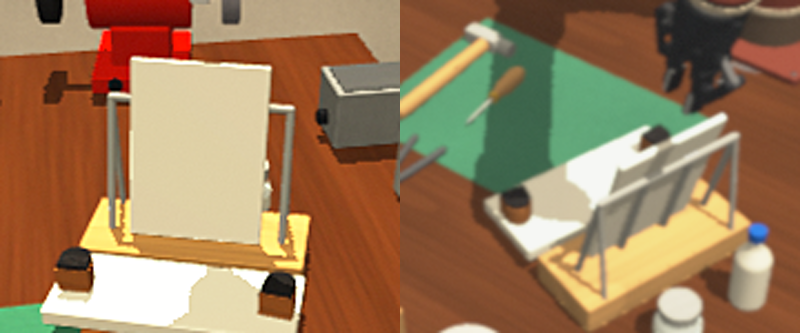

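The board leans on the rods, with side-view corners at about (131,58), (270,67), (131,235) and (259,243), close to the predicted pose. The heel blocks and under board are unmoved and the gripper is clear.

```bash
python3 -c "
from station import robot
print(robot.sign_off())"
```

```text
the job is handed in; nothing more can be done
None
```

The top board stands on the sill leaning back against the rods, released and at rest; the last pictures show the heel blocks and under board unmoved, and I handed the job in at about 19 s of the 43 s (no verdict was returned).

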